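# Open the hub-bearing transit case

## Task

The larger wooden transit case on the parts-store bench holds a returned hub bearing for inspection. Turn both of its steel turn buttons fully aside so that they no longer lap over the plywood panel, then lift the panel out by its bar handle and set it down, handle up and without dropping it, flat and wholly on the black rubber mat.

Things in the scene. Friction and masses are not known exactly. Their poses are not given: they have to be found in the camera images.
- button_a_mid (a point): Middle of one dark steel turn button on the case's end rim: bar 68 x 14 x 28 mm high (lower 10 mm full length, upper 18 mm 44 long), pinched across its 14 mm from above. Point on its vertical pivot at mid-length, 14 mm above its underside, which is 1.5 mm over the rim; x along the bar, z up. Starts within 20 deg of the panel's long axis, one end lapping 14 mm over the panel.
- button_b_mid (a point): The same button at the panel's other end; same axes. Both pivots lie 100 mm from the panel's centre on its long axis. Each turns either way, stops when square to that axis (lying along the end rim), is lightly stiff (0.06 N m) and stays where left; past 70 deg from that axis it is clear of the panel. The end rim's top is level with the panel's top, 70 mm above the bench.
- panel_grip (a point): Centre of the aluminium bar handle (90 x 14 x 14 mm, on two posts) over the middle of the loose plywood panel, 160 x 120 x 10 mm, 0.2 kg. Point 34 mm above the panel's underside, 24 above its top; x along bar and panel's long side, z up. Panel lies 10 mm deep, 3 mm clear all round, in the larger case (240 x 160 x 70 high, fixed). The smaller case, without handle, is not in the job.
- mat_top (a point): Centre of the top face of the black rubber mat, 240 x 240 mm, 4 mm thick, fixed flat on the bench; x and y run along its sides, z up. Case and mat lie on opposite sides of the bench, either way round; loose parts up to 34 mm high lie between them.
Not all that is in view belongs to the job. Of the things shaped like the part that bears panel_grip, the wooden one is meant.

How it is judged (in metres and radians):
On the way, in this order (a step that is already met when the one before it is completed fails the run):
1. both turn buttons are turned at least 65 degrees from the panel's long axis while the panel still lies in its frame (angle between the x axis of each of button_a_mid, button_b_mid and the x axis of panel_grip, either way round above 1.13 rad and distance of panel_grip from where it was at the start of the episode below 0.012 m), for 0.1 s.
2. the panel, still in the fingers, is lowered over the mat to less than 25 mm above it (x of panel_grip in the frame of mat_top between -0.061 and 0.061 m and y of panel_grip in the frame of mat_top between -0.061 and 0.061 m and z of panel_grip in the frame of mat_top below 0.059 m and contact force between the fingers and panel above 0.5 N), for 0.02 s.
At the end, for the whole second after the job is handed in: The panel lies at rest, handle up, flat on the rubber mat (within 6 degrees of level, its height within 8 mm of resting on the mat), its centre within 61 mm of the mat's centre along each side of the mat (x of panel_grip in the frame of mat_top between -0.061 and 0.061 m and y of panel_grip in the frame of mat_top between -0.061 and 0.061 m and z of panel_grip in the frame of mat_top between 0.026 and 0.042 m and angle between panel_grip's own z axis and vertical below 0.1 rad and linear speed of panel below 0.02 m/s); the robot touches nothing.
It also fails if it takes over 72 s, if anything falls off the work surface, if the arm or the gripper's body presses on something with over 40 N, if the wrist force passes 120 N, or if a joint passes its speed limit or range.

## Robot

A 6-joint arm with a two-finger parallel gripper is mounted at the origin on the work surface. World frame = base frame: x ahead of the robot, y to its left, z up, the work surface at z = 0. Lengths are in mm, angles in degrees, forces in N, time in s.
With the tool pointing down it reaches from about 275 to 850 mm from the base axis. Payload 19 kg.
Tool frame: the origin (TCP) lies at the very end of the fingers, on their centre line; the grasp point (between the pads) lies 19 mm behind it; z points along the fingers, y is the direction in which the jaws open and shut (so a half turn about z gives the same grasp; the last joint's range is limited). The gripper opens to 85 mm and grips with 20 to 120 N. Pads are 22 mm wide; open, the fingers measure 114 mm over their backs; the gripper's body (76 mm by 85 mm) begins 54 mm behind the grasp point. The pads swing forward as they close: fully open they stand 13 mm farther back than shut.
Start: joints at [57.983, 8.623, 82.357, -0, 89.026, -7.678], TCP at [236.98, 523.861, 231.267] pointing down, gripper open.
Joint ranges: [-160.23, 160.23], [-39.13, 120.54], [6.94, 153.29], [-79.49, 259.48], [9.18, 160.14], [-161.06, 161.06]. Speed limits (degrees/s): [108.29, 108.29, 127.2, 172.46, 172.46, 172.46].

## Interface

Orientations are given as a 3x3 rotation matrix whose columns are the frame's x, y, z axes.
In Python, from station import arm, kin, vision, job, spotter, status gives the robot as it stands. Calls block until the motion is done:
- arm.movep(position, orientation): joint-space move of the TCP to a pose.
- arm.movel(position, v=150, rotation=None): straight line of the TCP; rotation=None keeps the orientation; v is the mean speed in mm/s.
- arm.movej(angles): joint-space move.
- arm.command_gripper(opening, force=None): opening from 0.0 (shut) to 1.0 (fully open); force is the grip in N (None keeps the last); returns when the fingers have stopped.
- arm.wait(seconds).
- kin.inverse_kinematics(position, orientation): joint angles nearest the present ones, or None.
- vision.snapshot(name): name is "side" or "top" or "wrist"; returns the picture (420x560x3 uint8, blue, green, red); there is no depth.
- vision.get_calibration(name): a dict with "fovy" (degrees; the focal length in pixels is half the picture's height over the tangent of half this angle, whatever the lens; pixels are square), "cx", "cy" (the principal point, pixels), "R" (3x3) and "t" (3): a world point X has camera coordinates R X + t. Camera axes: x right, y down, z forward; pixel columns grow to the right and rows downward; lengths in mm; the calibration is good to about 2 mm. A picture is of the moment at which its call begins: read the wrist's pose just before it. get_calibration takes no time and is no camera call; for the wrist camera it gives the pose at the moment of the call.
A pose or a line that the arm cannot do raises arm.IKError and nothing moves.
- job.finish_job(): hands the job in, once; it reports no verdict.
Trained networks look in the newest picture that a camera, given by its name, has taken for a name from the list of things; names that differ only in an ending like _2 or _b are one class to them, and where a whole thing is asked for, a point or a joint stands for the part that bears it (a point fixed in the world has none). Each returns a list of dicts, best first, with "score" (0 to 1); they miss things now and then, are a little off and sometimes report something else, mostly with a low value. They report only what shows in the picture. A call takes as long as a camera call. They do not tell look-alikes from the thing itself.
- spotter.look_for(camera, label): "extent" ([left, top, width, height] in pixels, round what is visible of it).
- spotter.outline_of(camera, label): "region" (420x560 bool, what is visible of it) and "extent" ([left, top, width, height] in pixels, round what is visible of it).
- spotter.landmark_of(camera, label): "uv" ([column, row] in pixels: a listed point, or the origin of a listed thing).
Readings, each from a call of its own:
- status.get_time(): time.
- status.get_joint_pos(): joint angles.
- status.get_joint_velocities(): joint speeds.
- status.get_joint_efforts(): joint torques, N m.
- status.get_position(): TCP position.
- status.get_tcp_rot(): TCP orientation.
- status.get_ft_force(): force on the tool from outside, world axes, zero at the start.
- status.get_wrist_torque(): the same for the moment, N m.
- status.get_finger_gap(): opening from 0.0 (shut) to 1.0 (fully open).
Only numpy, scipy, OpenCV 4.12 (cv2) and the standard library are available. Lean on these libraries where they do the work, as an engineer would, in place of code of your own. Each camera call takes 0.05 s, during which the arm holds its last target.

## Working session

There is one attempt and no reset: what is moved stays moved. The work goes in short steps, each a Python script; the robot and the scene stay as the last script left them, time stands still between calls to the robot, and variables do not carry over. Pictures are saved under pics/ and viewed, and the job is handed in when it is done.

```bash
ls; mkdir -p pics
python3 - <<'E'
from station import arm, kin, vision, job, spotter, status
import cv2
for n in ("side","top","wrist"):
    im=vision.snapshot(n); cv2.imwrite(f"pics/{n}0.png",im)
    c=vision.get_calibration(n); print(n,c)
    for l in ("button_a_mid","panel_grip","mat_top"):
        print(l,[(d['score'],d['uv']) for d in spotter.landmark_of(n,l)])
print(status.get_time())
E
```

```text
pics
side {'fovy': 49.58422583510959, 'cx': 283.85327343557606, 'cy': 211.50969497348726, 'R': array([[ 0.9085427 , -0.4175097 , -0.015356  ],
       [-0.30245237, -0.63192097, -0.71358143],
       [ 0.28822338,  0.65296366, -0.70040398]]), 't': array([-414.7423243 ,  175.07066409,  892.30222218])}
button_a_mid [(0.69, [259.1, 127.0]), (0.45, [277.6, 142.5])]
panel_grip [(0.88, [235.4, 339.1]), (0.73, [276.7, 142.5]), (0.68, [165.0, 173.8])]
mat_top [(0.91, [375.7, 292.9])]
top {'fovy': 52.00415932191554, 'cx': 273.3217232321785, 'cy': 206.49955914539822, 'R': array([[-0.02368076, -0.99951842, -0.02005371],
       [-0.98775913,  0.02648633, -0.15372177],
       [ 0.15417889,  0.01616799, -0.98791066]]), 't': array([  14.884435  ,  423.78928653, 1004.00517149])}
button_a_mid [(0.75, [152.0, 164.7])]
panel_grip [(0.95, [190.6, 159.6]), (0.76, [373.8, 274.4]), (0.64, [167.1, 276.8])]
mat_top [(0.79, [370.6, 160.8])]
wrist {'fovy': 70.66757303900903, 'cx': 276.3314391965809, 'cy': 207.39027351521852, 'R': array([[ 4.12895041e-01,  9.10778551e-01, -3.39587908e-04],
       [ 8.75481433e-01, -3.96790491e-01,  2.75843374e-01],
       [ 2.51097484e-01, -1.14191664e-01, -9.61202537e-01]]), 't': array([-574.24185469,  -34.37905252,  379.78587164])}
button_a_mid []
panel_grip [(0.64, [93.1, 287.7])]
mat_top []
0.6
```

View pics/top0.png

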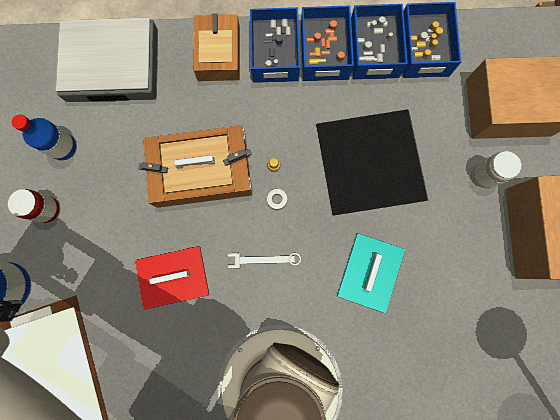

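View pics/side0.png

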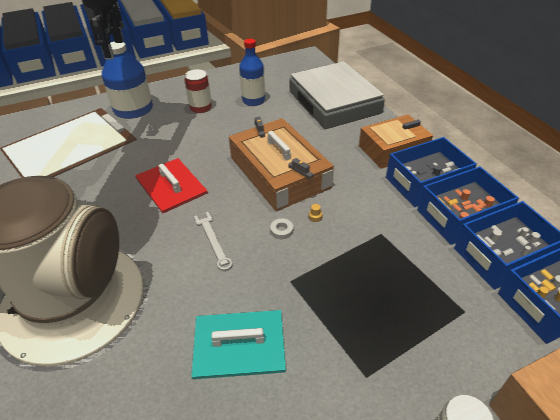

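View pics/wrist0.png

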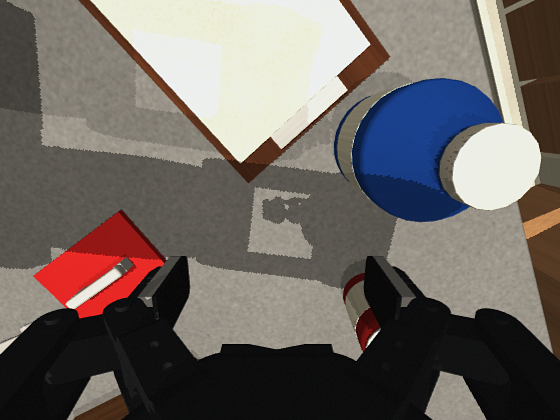

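Candidates for the panel: wood panel in the larger case, top image (193,161); red plate (170,277); teal plate (374,272); small case without handle (216,47). I choose the wooden one at (193,161). Its buttons are at about (152,167) and (237,157), and the mat is at (371,162). Next I'll localise these and look closer with the wrist camera.

```bash
cat > h.py <<'E'
import numpy as np, cv2
from station import arm, kin, vision, job, spotter, status
def ray(c,uv,z):
    f=210/np.tan(np.radians(c['fovy']/2))
    d=np.array([(uv[0]-c['cx'])/f,(uv[1]-c['cy'])/f,1.])
    R=np.array(c['R']);o=-R.T@c['t'];w=R.T@d
    return o+w*(z-o[2])/w[2]
def proj(c,X):
    f=210/np.tan(np.radians(c['fovy']/2))
    p=np.array(c['R'])@X+c['t'];return np.array([c['cx']+f*p[0]/p[2],c['cy']+f*p[1]/p[2]])
def rot(a): # tool down, tool y (jaw) direction at world angle a deg
    a=np.radians(a);y=np.array([np.cos(a),np.sin(a),0]);z=np.array([0,0,-1.]);x=np.cross(y,z)
    return np.column_stack([x,y,z])
E
python3 - <<'E'
from h import *
np.set_printoptions(precision=1,suppress=True)
c=vision.get_calibration("top")
for n,uv,z in (("a",(152,165),85.5),("b",(237,157),85.5),("grip",(190.6,159.6),94),("mat",(370.6,160.8),4)): print(n,ray(c,uv,z))
m=[ray(c,uv,4) for uv in((317,124),(408,110),(427,200),(332,214))];print(np.array(m),np.mean(m,0))
print(status.get_tcp_rot()); cw=vision.get_calibration("wrist"); R=cw['R'];T=np.array(status.get_tcp_rot())
print("cam in tool",T.T@(-R.T@cw['t']-np.array(status.get_position())),"\n",T.T@R.T)
s=cv2.imread("pics/top0.png")[110:220,120:270]; cv2.imwrite("pics/crop.png",cv2.resize(s,None,fx=5,fy=5,interpolation=2))
E
```

```text
a [521.4 284.   85.5]
b [534.8  85.2  85.5]
grip [529.4 191.9  94. ]
mat [ 537.9 -241.9    4. ]
[[ 638.2 -111.6    4. ]
 [ 668.2 -344.5    4. ]
 [ 434.6 -374.4    4. ]
 [ 406.  -139.4    4. ]] [ 536.7 -242.5    4. ]
[[-0.9  0.4 -0. ]
 [ 0.4  0.9 -0. ]
 [ 0.  -0.  -1. ]]
cam in tool [  71.3   -0.6 -143.1] 
 [[-0.  -1.  -0.3]
 [ 1.  -0.  -0. ]
 [ 0.  -0.3  1. ]]
```

View pics/crop.png

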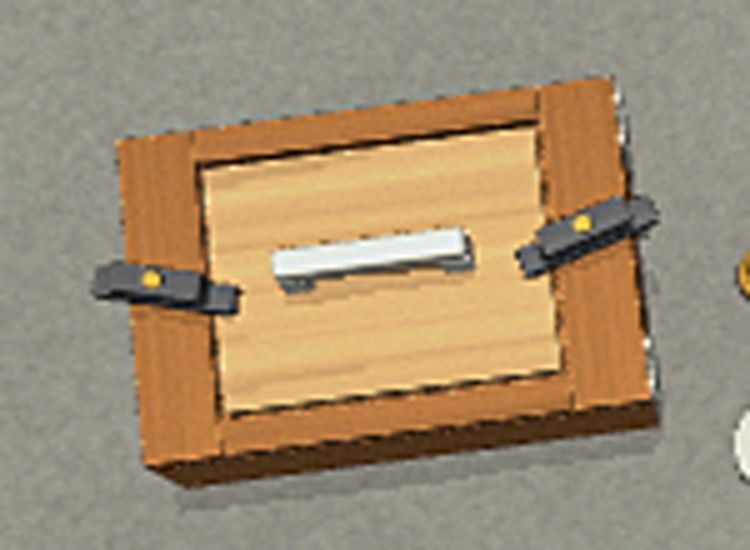

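The crop confirms the wooden panel with its handle, and two dark buttons with yellow pivots. Next is the wrist view from above.

Run:
```python
from h import *
np.set_printoptions(precision=2,suppress=True)
for a in (3.7,183.7,): print(a,kin.inverse_kinematics([528,190,290],rot(a)))
q=[kin.inverse_kinematics([528,190,290],rot(a)) for a in (3.7,183.7)]
q=[x for x in q if x is not None]; j=min(q,key=lambda x:abs(x[5]))
arm.movej(j)
c=vision.get_calibration("wrist");im=vision.snapshot("wrist");cv2.imwrite("pics/w1.png",im)
for l,z in (("button_a_mid",85.5),("panel_grip",94)):
    for d in spotter.landmark_of("wrist",l): print(l,d['score'],d['uv'],ray(c,d['uv'],z))
for l in ("button_a_mid",):
    for d in spotter.outline_of("wrist",l): print(l,d['score'],d['extent'],d['region'].sum())
im2=vision.snapshot("top")
print(status.get_time(), c)
```

```text
3.7 [11.92  6.24 78.33 -0.   95.43  8.22]
183.7 None
button_a_mid 0.8 [273.6, 100.7] [516.98 283.42  85.5 ]
panel_grip 0.8 [71.7, 114.8] [297.68 253.95  94.  ]
panel_grip 0.79 [278.0, 188.5] [528.32 186.59  94.  ]
panel_grip 0.69 [110.1, 404.8] [ 303.06 -154.88   94.  ]
button_a_mid 0.84 [261.6, 67.4, 26.8, 66.3] 895
2.4917 {'fovy': 70.66757303900903, 'cx': 276.3314391965809, 'cy': 207.39027351521852, 'R': array([[ 1.  ,  0.07, -0.  ],
       [ 0.06, -0.96,  0.28],
       [ 0.02, -0.28, -0.96]]), 't': array([-537.31,   97.48,  479.37])}
```

View pics/w1.png

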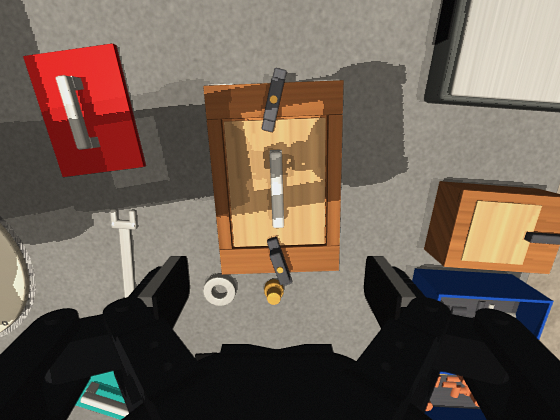

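Run:
```python
import cv2
im=cv2.imread("pics/w1.png")[60:300,195:355]; cv2.imwrite("pics/c2a.png",cv2.resize(im[:130],None,fx=5,fy=4.6*5/4.6,interpolation=2)[:600]);cv2.imwrite("pics/c2b.png",cv2.resize(im[115:],None,fx=5,fy=5,interpolation=2)[:600])
```

```text
(no output)
```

View pics/c2a.png

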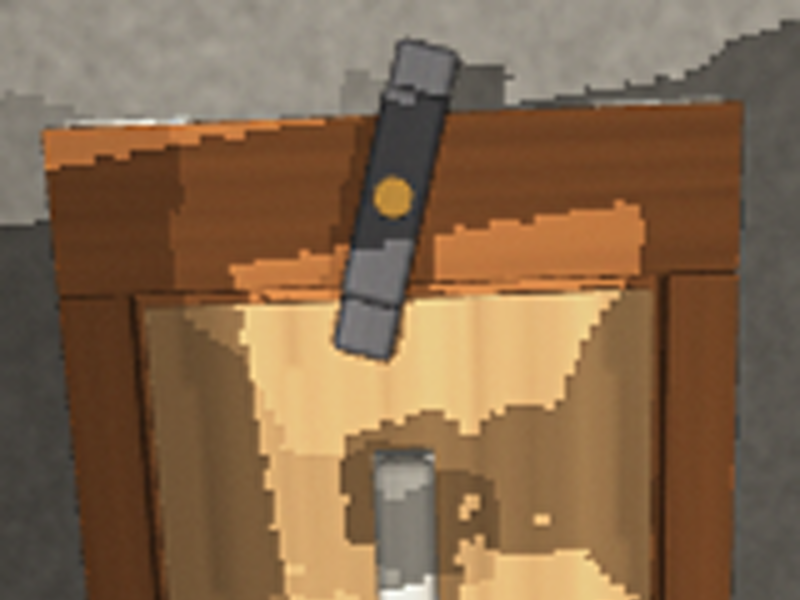

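View pics/c2b.png

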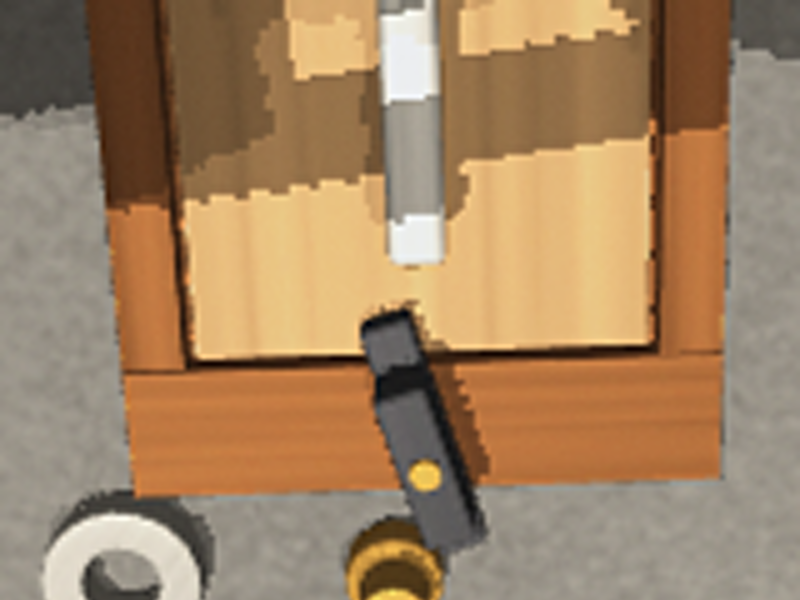

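```bash
cat > m.py <<'E'
from h import *
np.set_printoptions(precision=1,suppress=True)
q=kin.inverse_kinematics([528,190,290],rot(3.7))
c=vision.get_calibration("wrist")
def P(x,y,r,z): return ray(c,(195+(x+.5)/5-.5,r+(y+.5)/5-.5),z)[:2]
ang=lambda v:np.degrees(np.arctan2(v[1],v[0]))
pa=P(393,197,60,99.5);pb=P(425,476,175,99.5)
print("pivots",pa,pb,"dist",np.linalg.norm(pa-pb),"mid",(pa+pb)/2,"ang",ang(pb-pa))
h0=(P(375,462,60,101)+P(435,460,60,101))/2;h1=(P(390,265,175,101)+P(443,263,175,101))/2
print("handle",h0,h1,np.linalg.norm(h0-h1),"mid",(h0+h1)/2,"ang",ang(h1-h0))
a1=(P(397,40,60,81.5)+P(460,55,60,81.5))/2;a0=(P(335,343,60,81.5)+P(392,360,60,81.5))/2
print("a ends",a1,a0,np.linalg.norm(a1-a0),(a1+a0)/2,ang(a0-a1))
b0=(P(362,325,175,81.5)+P(410,312,175,81.5))/2
print("b end",b0,np.linalg.norm(b0-pb),ang(pb-b0))
E
python3 m.py
```

```text
pivots [516.8 283.9] [537.2  84.2] dist 200.7199011546034 mid [527.  184.1] ang -84.17079623063817
handle [522.9 229.1] [531.4 140.6] 88.83190122927317 mid [527.1 184.8] ang -84.55681981768501
a ends [522.4 316.2] [511.9 251.4] 65.7230915095304 [517.1 283.8] -99.2008095940317
b end [525.1 118.4] 36.24182373184392 -70.46744423854504
```

```bash
cat > turn.py <<'E'
from h import *
import sys
np.set_printoptions(precision=1,suppress=True)
def turn(p,jaw,d,zt=75):
    arm.command_gripper(0.5,30)
    arm.movep([p[0],p[1],160],rot(jaw))
    arm.movel([p[0],p[1],zt],v=80)
    print("down",status.get_position(),status.get_ft_force())
    arm.command_gripper(0.0,30)
    print("gap",status.get_finger_gap()*85,status.get_ft_force())
    j=kin.inverse_kinematics(np.array(status.get_position()),rot(jaw+d))
    print(np.array(status.get_joint_pos()),np.array(j))
    n=3
    j0=np.array(status.get_joint_pos())
    for k in range(1,n+1):
        arm.movej(list(j0+(np.array(j)-j0)*k/n)); print("F",status.get_ft_force(),status.get_wrist_torque())
    arm.command_gripper(0.5)
    arm.movel([p[0],p[1],160],v=150)
    print(status.get_time())
E
python3 - <<'E'
from turn import *
turn((516.9,283.8),-9.2,-71.5)
arm.movep([528,190,290],rot(3.7))
im=vision.snapshot("wrist");cv2.imwrite("pics/w2.png",im)
E
```

```text
down [517.2 283.9  75.6] [ 0.2 -0.4 -0.4]
gap 13.038162004388658 [ 5.8 -0.2  1.2]
[21.3 16.  92.  -0.  71.9 30.5] [ 21.2  16.1  91.9  -0.   72.  101.9]
F [-0.3  1.1 -1.4] [ 0.3  0.2 -0.1]
F [-1.4  3.7 -1.6] [ 0.7  0.4 -0.1]
F [-2.1  4.9 -1.5] [ 0.9  0.4 -0.1]
7.8333
```

View pics/w2.png

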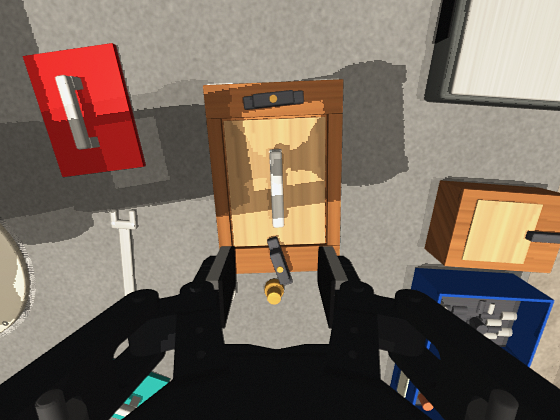

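Button a now lies along the end rim at (273,99). Button b is next.

Run:
```python
from turn import *
turn((537.2,84.2),19.5,72)
arm.movep([528,190,290],rot(3.7))
c=vision.get_calibration("wrist")
im=vision.snapshot("wrist");cv2.imwrite("pics/w3.png",im)
for d in spotter.landmark_of("wrist","panel_grip"): print(d['score'],d['uv'],ray(c,d['uv'],94))
cv2.imwrite("pics/c3.png",cv2.resize(im[70:290,195:355],None,fx=2.7,fy=2.7,interpolation=2))
```

```text
down [537.5  84.2  75.5] [0.1 0.5 0.1]
gap 12.951242977074216 [10.8  1.7 -1.3]
[  0.8  10.9  98.4   0.   70.5 -18.7] [  0.8  11.   98.2  -0.   70.8 -90.7]
F [ 4.9  1.8 -5.7] [ 0.2 -0.7  0.1]
F [ 7.5  4.6 -6.6] [ 0.5 -1.1  0. ]
F [ 7.4  6.7 -7. ] [ 1.  -1.3  0.1]
14.4917
0.63 [274.7, 187.0] [524.5 187.2  94. ]
0.6 [108.5, 404.7] [ 300.7 -155.4   94. ]
0.59 [71.8, 113.6] [298.4 254.3  94. ]
```

View pics/c3.png

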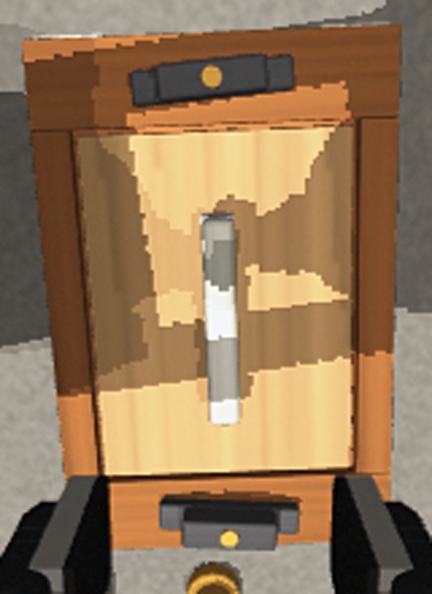

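Both buttons lie along the end rims, clear of the panel, at crop positions (211,78) and (230,520). Now I'll grasp the handle and lift.

Run:
```python
from turn import *
p=(527.1,184.5)
arm.command_gripper(0.5,60)
arm.movep([*p,150],rot(5.6))
arm.movel([*p,77],v=80); print(status.get_ft_force())
arm.command_gripper(0.0,60)
print("gap",status.get_finger_gap()*85,status.get_ft_force())
arm.movel([*p,92],v=30); print(status.get_ft_force())
arm.movel([*p,185],v=100); print(status.get_ft_force(),status.get_finger_gap()*85)
arm.movel([534,0,185],v=200,rotation=rot(5.6)); 
cv2.imwrite("pics/w4.png",vision.snapshot("wrist"));cv2.imwrite("pics/s4.png",vision.snapshot("side"))
print(status.get_ft_force(),status.get_time())
```

```text
[ 0.3 -0.7 -0.2]
gap 12.587481866540182 [-1.1  0.7  5.7]
[ 0.4 -0.3 -2.2]
[ 0.6  0.  -2.9] 12.713297372143606
[-0.5  0.5 -2.2] 21.35
```

View pics/s4.png

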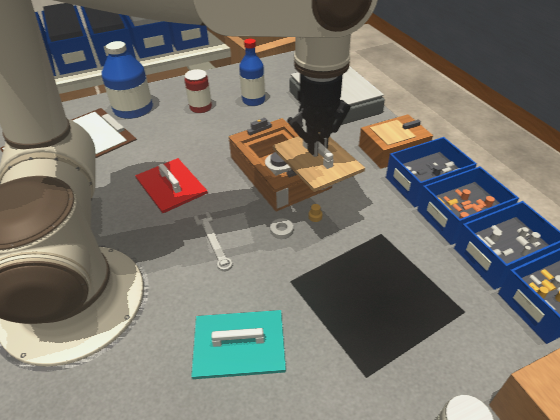

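View pics/w4.png

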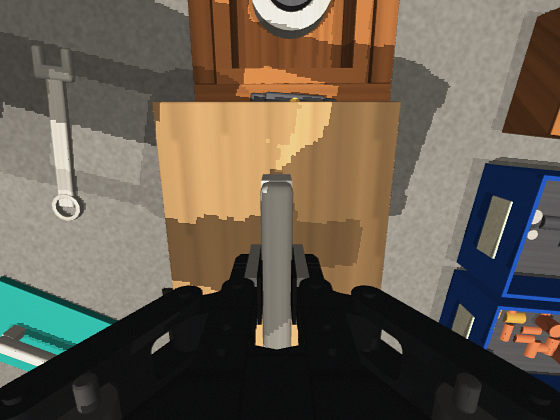

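The panel is held level in the fingers, and the bearing shows in the open case. Now I'll place it on the mat.

Run:
```python
from turn import *
m=(536.7,-242.3)
arm.movel([*m,160],v=180,rotation=rot(7.3))
arm.movel([*m,60],v=100); print(status.get_ft_force(),status.get_finger_gap()*85)
arm.movel([*m,30],v=40); arm.wait(0.2)
z=30
while z>18.5:
    z-=1; arm.movel([*m,z],v=20); f=status.get_ft_force()[2]; print(z,round(f,1),status.get_position()[2])
    if f>2: break
cv2.imwrite("pics/s5.png",vision.snapshot("side"));cv2.imwrite("pics/w5.png",vision.snapshot("wrist"))
print(status.get_ft_force(),status.get_time())
```

```text
[-0.6 -0.7 -2.4] 13.0640315625937
29 -2.6 28.971394940792358
28 -2.6 27.911551449513404
27 -2.2 26.901734577412736
26 -3.0 25.934026570155773
25 -2.1 24.92710699889302
24 -2.3 23.929181979267238
23 -2.6 22.9289058051652
22 -2.1 21.954016629919565
21 8.2 21.616528140736442
[-2.4  2.2  7.1] 27.45
```

View pics/s5.png

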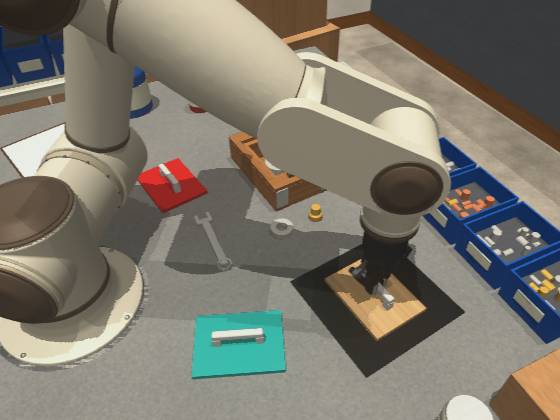

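Run:
```python
from turn import *
m=(536.7,-242.3)
arm.command_gripper(0.5); arm.wait(0.2)
arm.movel([*m,150],v=100)
arm.movep([480,0,300],rot(5))
c=vision.get_calibration("top")
im=vision.snapshot("top");cv2.imwrite("pics/t6.png",im)
cv2.imwrite("pics/s6.png",vision.snapshot("side"))
for l,z in (("panel_grip",38),("mat_top",4)):
  for d in spotter.landmark_of("top",l): print(l,d['score'],d['uv'],ray(c,d['uv'],z))
print(status.get_ft_force(),status.get_time())
```

```text
panel_grip 0.95 [164.4, 281.3] [252.6 263.7  38. ]
panel_grip 0.94 [373.9, 159.0] [ 533.3 -242.7   38. ]
panel_grip 0.91 [373.9, 275.8] [ 253.8 -226.1   38. ]
[-0.3  0.1 -0.5] 30.8
```

View pics/t6.png

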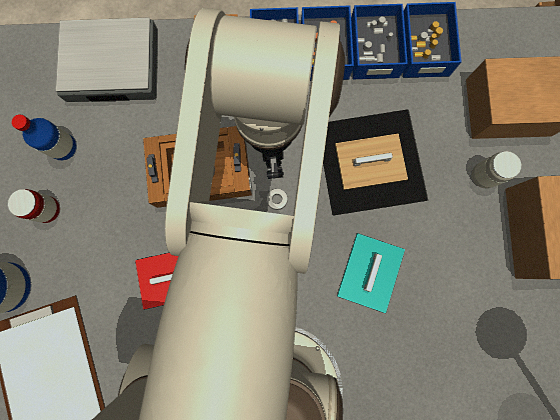

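View pics/s6.png

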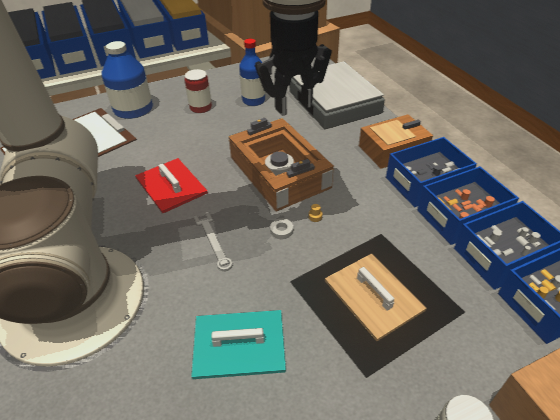

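The panel lies flat in the middle of the mat at top (371,160), handle up, and both buttons are square. The robot is clear of everything, so I'm handing the job in.

```bash
python3 -c "
from station import job;print(job.finish_job())"
```

```text
the job is handed in; nothing more can be done
None
```

I turned both buttons about 72° so they lie along the end rims. I then lifted the wooden panel out by its handle, lowered it onto the mat while still gripped, and released it. The job was handed in at about 31 s of the 72 s allowed.

**Placement:** in the last pictures the panel lies flat and wholly on the mat, handle up. Its centre is at about (533, -243), against a mat centre of about (537, -242). As I lowered it, contact came at a tool height of 21.6 mm (21 expected) with about 8 N.

**Robot:** it stands clear, and the force reading is near zero.

**Failed or disagreed:** in the final top picture the network did not report the mat. I therefore used the mat centre from the first picture, where corners and network agreed to about 1 mm. It also rated the red and teal look-alike plates highly, and I told them apart by colour and position. I did not measure the final button angles; I judged them square from the pictures.

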